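# Pack the soap gift set

### The job

Pack the gift set into the wooden tray: lay one whole soap bar flat in each of the two rectangular pockets, and stand the salve pot, lid up, in the wide round pocket and the tall dropper bottle upright in the narrow round pocket, each resting fully on the bottom of its pocket. Leave the short vial and the half-length soap offcut standing where they are: they do not belong to the set.

Things in the scene. Friction and masses are not known exactly. Their poses are not given: they have to be found in the camera images.
- bar_1: Whole bar of cured soap, cream, lying flat: 42 mm along its x, 63 mm along its y, 26 mm high, about 0.11 kg, edges rounded. Loose. Origin: centre of its underside. The two whole bars are alike. 
- bar_2: Whole bar of cured soap, cream, lying flat: 42 mm along its x, 63 mm along its y, 26 mm high, about 0.11 kg, edges rounded. Loose. Origin: centre of its underside. The two whole bars are alike. 
- salve_pot: Low round lidded pot of salve (the lid does not come off), white with a tan lid: 65 mm in diameter, 29 mm high, about 0.07 kg, upright. Loose. Origin: centre of its underside, z up.
- dropper_bottle: Tall brown glass dropper bottle with a black rubber bulb, upright, 102 mm high in all, about 0.07 kg: round body 33 mm in diameter up to 60 mm or so, then a collar 24 mm in diameter at 62 to 77 mm, then a 13 mm bulb. Loose. Origin: centre of its underside, z up. The loose one in front; the bottles at the very back are fixed decoration.
- short_vial: Look-alike that does not belong: short vial, 79 mm high, upright; round body 31 mm in diameter up to 46 mm, above it a tall plain black cap 17 mm in diameter. Loose. Origin: centre of its underside, z up.
- soap_offcut: Look-alike that does not belong: an offcut of the same cream soap, about half a bar long: 42 mm along x, 32 mm along y, 25 mm high. Loose. Origin: centre of its underside.
- bar_insert_1: Fixed cardboard insert, 104 x 104 x 20 mm, one quarter of the wooden tray. Origin: centre of its underside, 6 mm over the table; z up. Pocket centred on the origin, 12 mm deep, floor at z = 8 mm. Rectangular pocket 59 mm along x, 79 mm along y, for one bar, its y along this y. Either bar may go in either such insert.
- bar_insert_2: Fixed cardboard insert, 104 x 104 x 20 mm, one quarter of the wooden tray. Origin: centre of its underside, 6 mm over the table; z up. Pocket centred on the origin, 12 mm deep, floor at z = 8 mm. Rectangular pocket 59 mm along x, 79 mm along y, for one bar, its y along this y. Same as bar_insert_1.
- pot_insert: Fixed cardboard insert, 104 x 104 x 20 mm, one quarter of the wooden tray. Origin: centre of its underside, 6 mm over the table; z up. Pocket centred on the origin, 12 mm deep, floor at z = 8 mm. The wide round pocket, 81 mm in diameter. Tray: 228 mm square outside, wall tops 27 mm over the table; inserts 106 mm apart, 2 x 2, order varies. 
- bottle_insert: Fixed cardboard insert, 104 x 104 x 20 mm, one quarter of the wooden tray. Origin: centre of its underside, 6 mm over the table; z up. Pocket centred on the origin, 12 mm deep, floor at z = 8 mm. The narrow round pocket, 50 mm in diameter. Tray: 228 mm square outside, wall tops 27 mm over the table; inserts 106 mm apart, 2 x 2, order varies. 
Things that resemble listed ones, but are neither listed nor needed, are in the scene too. Leave any orange or purple look-alike of the bar_1 alone.

How it is judged:
By the outcome, as a careful person would: the job done as asked, in the order asked, and still so for the second after the job is handed in, with the robot touching nothing.
It also fails if it takes over 104 s, if anything falls off the work surface, if the arm or the gripper's body presses on something with over 40 N, if the wrist force passes 120 N, or if a joint passes its speed limit or range.

### The arm

A 7-joint arm with a two-finger parallel gripper is mounted at the origin on a cart in front of the work surface, level with it; the furniture and walls round the work are solid. World frame = base frame: x ahead of the robot, y to its left, z up, the work surface at z = 0. Lengths are in m, angles in rad, forces in N, time in s.
With the tool pointing down it reaches from about 0.4 to 0.85 m from the base axis. Payload 10.4 kg.
Tool frame: the origin (TCP) lies between the finger pads; the fingertips stand ahead of it and the grasp point (between the pads) lies 5 mm behind it (manip.tip_extent is the z of the fingertips in the tool frame, in m); z points along the fingers, y is the line along which they close (so a half turn about z gives the same grasp; the last joint's range is limited). The gripper opens to 85 mm and grips with 20 to 120 N. Pads are 22 mm wide; open, the fingers measure 114 mm over their backs; the gripper's body (76 mm by 85 mm) begins 54 mm behind the grasp point. The pads swing forward as they close: fully open they stand 13 mm farther back than shut.
Start: joints at [1.184, 0.332, -0.065, 1.46, 0.022, 1.35, -0.088], TCP at [0.222, -0.584, 0.245] pointing down, gripper open.
Joint ranges: [-2.6, 2.6], [-0.5, 2.12], [-1.47, 1.34], [0.16, 2.42], [-1.27, 4.41], [0.06, 2.06], [-2.6, 2.6]. Speed limits (rad/s): [2.22, 2.22, 2.79, 2.79, 3.14, 3.14, 3.14].

### API

Orientations are given as a unit quaternion [x, y, z, w].
In Python, from workcell import status, viewer, manip gives the robot as it stands.
- The arm moves only by the tool play_rows, never from a script. Its argument "plan" is one flat list of numbers, 7 for each row, row after row: the turn, a rotation vector about the tool's x, y, z in degrees, then the shift along the tool's x, y, z in m, then the opening, from 0 (shut) to 1 (fully open). In form: [ax, ay, az, dx, dy, dz, grip, ax, ay, az, dx, dy, dz, grip, ...]. A call has 1 to 20 rows; each row is the pose to reach, as a shift and turn from the pose commanded when the call began, along the tool's axes at that moment; what a row does not reach only later rows make up. A row lasts 1/8 s, in which the tool goes at most 62.5 mm and 10.7 degrees, less where a joint would pass 70% of its speed; a pose out of reach is approached as far as the arm can. A call with a gripper value outside its range is refused whole. The fingers move at their own pace and stop on an object; "squeeze" is the grip in N (left out, the last holds). Time passes only in rows, so rows that repeat a pose let the fingers close. It gives the time, the measured TCP pose, the force, the opening and the grip force at its end, in the units of the state.
- status.get_obs(): the state, without advancing time (a new reading comes with each control period).
- viewer.camera(name): name is "scene" or "top" or "wrist"; returns the picture (420x560x3 uint8, red, green, blue); there is no depth.
- viewer.camera_model(name): a dict with "fx", "fy", "cx", "cy" (pixels), "D" ([k1, k2, p1, p2, k3] as OpenCV has them; the pictures are not rectified), "R" (3x3) and "t" (3): a world point X has camera coordinates R X + t. Camera axes: x right, y down, z forward; pixel columns grow to the right and rows downward; lengths in m; the calibration is good to about 2 mm. A picture is of the moment at which its call begins: read the wrist's pose just before it. camera_model takes no time and is no camera call; for the wrist camera it gives the pose at the moment of the call.
- manip.hand_in(): hands the job in; it is judged then, once.
The state is a dict: "clock": time; "joint_pos": joint angles; "joint_velocities": joint speeds; "tau": joint torques, N m; "position": TCP position; "ee_rot": TCP orientation; "ft_force": force on the tool from outside, world axes, zero at the start; "torque": the same for the moment, N m; "grip_width": opening from 0.0 (shut) to 1.0 (fully open); "grasp_force": force on a finger pad.
Only numpy, scipy, OpenCV 4.12 (cv2) and the standard library are available. Lean on these libraries where they do the work, as an engineer would, in place of code of your own. Each camera call takes 0.05 s, during which the arm holds its last target. There are 200 camera calls.

## Working session

There is one attempt and no reset: what is moved stays moved. The work goes in short steps, Python scripts to look and compute and a tool call to move; the robot and the scene stay as the last step left them, time stands still between calls to the robot, and variables do not carry over. Pictures are saved under pics/ and viewed, at most 16 in all, crops included, and the job is handed in when it is done.

Besides the shell and the picture viewer there is one more tool, called after "Call:" as name(argument=value, ...) on one line, values as JSON. play_rows: Moves the arm, as the interface text tells. Its arguments: {"type":"object","properties":{"plan":{"type":"array","items":{"type":"number"}},"squeeze":{"type":"number"}},"required":["plan"]}

```bash
mkdir -p pics; ls
python3 - <<'E'
from workcell import status, viewer, manip
import cv2,json
o=status.get_obs();print(o)
for n in ("scene","top"):
    im=viewer.camera(n);cv2.imwrite(f"pics/{n}0.png",im[:,:,::-1])
    m=viewer.camera_model(n);print(n,m)
print(manip.tip_extent)
E
```

```text
pics
{'clock': 0.0, 'joint_pos': array([ 1.18440255,  0.33286354, -0.06467488,  1.46094191,  0.02159786,
        1.3499277 , -0.0885033 ]), 'joint_velocities': array([ 1.49921910e-04, -1.22255240e-03, -8.15924130e-04,  7.91921311e-04,
        5.87209731e-04,  4.51498763e-05,  1.33488637e-03]), 'tau': array([-8.62009779e-05, -6.25463605e+01,  4.87441092e-02, -3.91610348e+01,
        1.61072536e-02,  9.72114707e-03, -1.78366088e-05]), 'position': array([ 0.22224076, -0.58376207,  0.24452079]), 'ee_rot': array([ 9.83502656e-01,  1.80892240e-01, -1.67289483e-04, -7.03004553e-04]), 'ft_force': array([-0.92401757, -0.65065991, -0.44729806]), 'torque': array([-0.00141614,  0.00419428, -0.03565495]), 'grasp_force': 0.0, 'grip_width': 0.9968270365429159}
scene {'fx': 503.7174226652149, 'fy': 503.7174226652149, 'cx': 285.0631159780805, 'cy': 214.16892644271005, 'D': array([-0.09063224,  0.        ,  0.        ,  0.        ,  0.        ]), 'R': array([[-0.68047038, -0.73255213, -0.01809511],
       [-0.51905526,  0.49928904, -0.69375218],
       [ 0.51724433, -0.46268545, -0.71998644]]), 't': array([0.37232691, 0.30474708, 1.45676167])}
top {'fx': 418.5361620446231, 'fy': 418.5361620446231, 'cx': 282.71118826878933, 'cy': 206.78664883252023, 'D': array([0.00275808, 0.        , 0.        , 0.        , 0.        ]), 'R': array([[-0.00981473, -0.9999471 ,  0.00307573],
       [-0.98351127,  0.00909784, -0.18061788],
       [ 0.18058034, -0.00479773, -0.98354854]]), 't': array([0.02178056, 0.55772843, 1.09399781])}
0.014
```

View pics/top0.png

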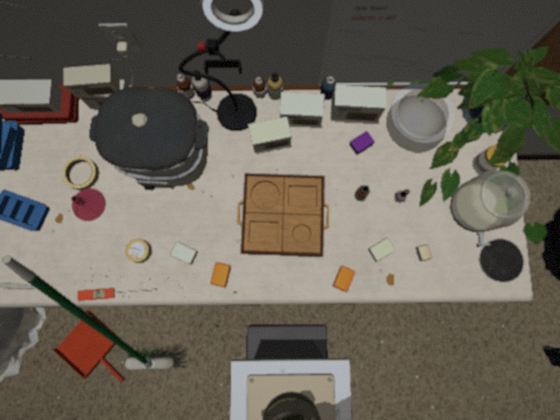

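View pics/scene0.png

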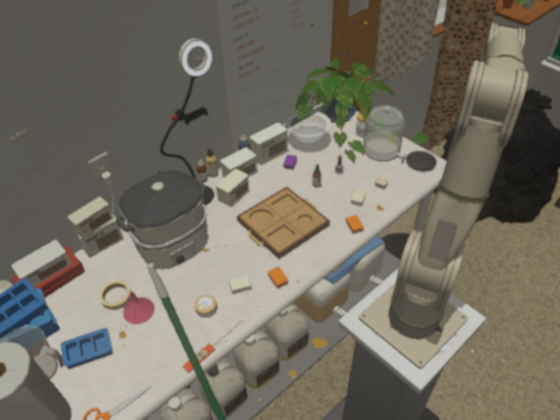

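The top view shows cream pieces at about (183,253), (381,249) and a small one at (424,252). The pot is near (137,251) and the two bottles are near (363,192) and (403,195). The tray is centred at about (284,215), with the wide round pocket upper left, narrow round lower right, and rectangles upper right and lower left. Next I'll enlarge a crop and measure.

```bash
cat > h.py <<'E'
import numpy as np,cv2
from workcell import status,viewer,manip
from scipy.spatial.transform import Rotation as Ro
def ray(n,px,z,m=None):
    m=m or viewer.camera_model(n)
    K=np.array([[m['fx'],0,m['cx']],[0,m['fy'],m['cy']],[0,0,1]])
    p=cv2.undistortPoints(np.array(px,float).reshape(-1,1,2),K,m['D']).reshape(-1,2)
    d=np.c_[p,np.ones(len(p))]@m['R']; c=-m['R'].T@m['t']
    return c+d*((z-c[2])/d[:,2])[:,None]
def proj(n,X,m=None):
    m=m or viewer.camera_model(n)
    K=np.array([[m['fx'],0,m['cx']],[0,m['fy'],m['cy']],[0,0,1]])
    return cv2.projectPoints(np.array(X,float).reshape(-1,1,3),cv2.Rodrigues(m['R'])[0],m['t'],K,m['D'])[0].reshape(-1,2)
def rel(p,yaw=None,close=None):
    """shift in tool axes from the current pose to TCP p; turn about tool z to put closing line at world angle (deg)"""
    o=status.get_obs();R=Ro.from_quat(o['ee_rot']);s=R.as_matrix()
    d=s.T@(np.array(p)-o['position'])
    a=np.degrees(np.arctan2(s[1,1],s[0,1]))
    t=None if close is None else -((close-a+90)%180-90)
    return d.round(4),t,a
E
python3 - <<'E'
from h import *
im=cv2.imread('pics/top0.png');sc=cv2.imread('pics/scene0.png')
a=cv2.resize(im[165:290,110:265],None,fx=2.5,fy=3,interpolation=2); b=cv2.resize(im[165:290,320:475],None,fx=2.5,fy=3,interpolation=2)
s=cv2.resize(sc[150:230,290:400],None,fx=3.5,fy=2.8,interpolation=2)
top=np.hstack([a,b]);bot=np.zeros((224,top.shape[1],3),np.uint8);bot[:,:s.shape[1]]=s
bot[:,390:390+385]=cv2.resize(im[170:260,235:335],(385,224),interpolation=2)
cv2.imwrite('pics/crop1.png',np.vstack([top,bot]))
hsv=cv2.cvtColor(im,cv2.COLOR_BGR2HSV)
for n,(u,v) in dict(L=(183,253),R=(381,249),off=(424,252),pot=(137,251),b1=(363,192),b2=(403,195)).items():
    print(n,hsv[v,u],hsv[v-12,u+16],ray('top',[(u,v)],.026).round(3))
E
```

```text
L [ 44  15 182] [ 21  28 171] [[0.436 0.291 0.026]]
R [ 35  35 184] [ 19  28 175] [[ 0.442 -0.252  0.026]]
off [ 26  50 175] [ 17  29 178] [[ 0.433 -0.37   0.026]]
pot [110  12 188] [ 19  28 173] [[0.443 0.417 0.026]]
b1 [21 40 45] [ 16  26 170] [[ 0.603 -0.21   0.026]]
b2 [165 102  15] [ 18  25 174] [[ 0.593 -0.322  0.026]]
```

View pics/crop1.png

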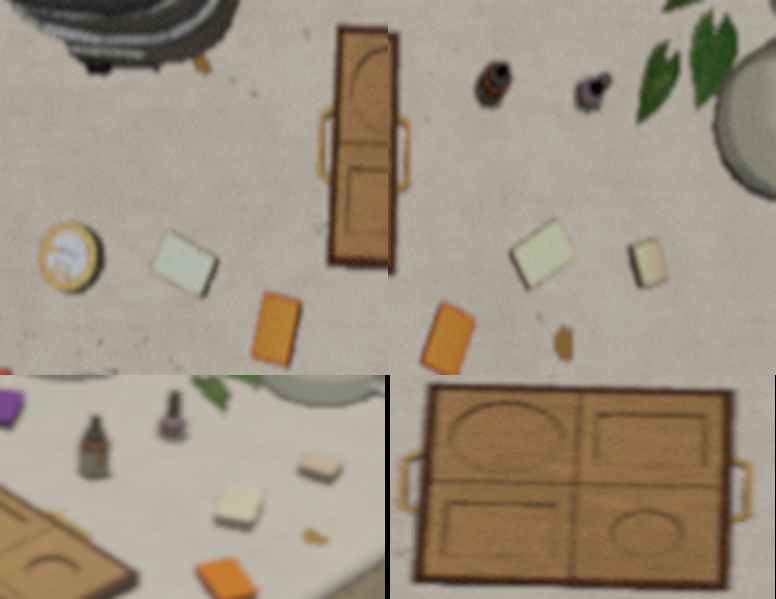

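Of the bottles, (363,192) is brown with a stepped collar and bulb, so it is the dropper bottle. (403,195) is squat and purple with a plain tall cap, so it is the vial. The whole cream bars are (183,253) and (381,249), and (424,252) is the half-length offcut. The orange and purple pieces are decoys.

Run:
```python
from h import *
im=cv2.imread('pics/top0.png');lab=cv2.cvtColor(im,cv2.COLOR_BGR2LAB).astype(float)
def comp(m,u,v):
    n,l,s,c=cv2.connectedComponentsWithStats(m.astype(np.uint8),connectivity=4); i=l[v,u]
    return (l==i)&(i>0)
def blob(u,v,r=22):
    t=np.median(lab[v-r:v+r,u-r:u+r].reshape(-1,3),0);c=np.median(lab[v-2:v+3,u-2:u+3].reshape(-1,3),0)
    m=np.linalg.norm(lab-c,axis=2)<np.linalg.norm(lab-t,axis=2)
    w=np.zeros_like(m);w[v-r:v+r,u-r:u+r]=1
    return comp(m&w,u,v)
def pts(m):
    c=max(cv2.findContours(m.astype(np.uint8),0,2)[0],key=cv2.contourArea);return cv2.convexHull(c).reshape(-1,2)
def rect(P):
    r=cv2.minAreaRect((P[:,:2]*1000).astype(np.float32));b=cv2.boxPoints(r);e0=b[1]-b[0];e1=b[2]-b[1]
    e=max(e0,e1,key=np.linalg.norm);return np.round(r[0],1),np.round(r[1],1),round(np.degrees(np.arctan2(e[1],e[0]))%180,1)
for n,(u,v) in dict(L=(183,253),R=(381,249),off=(424,252)).items():
    print(n,rect(ray('top',pts(blob(u,v)),.026)))
sat=cv2.cvtColor(im,cv2.COLOR_BGR2HSV)
m=(sat[...,1]>75);w=np.zeros_like(m);w[160:275,232:335]=1
m=cv2.morphologyEx((m&w).astype(np.uint8),cv2.MORPH_OPEN,np.ones((9,9)))>0
print('tray',rect(ray('top',pts(comp(m,284,205)),.027)), m.sum())
# pot: non-table blob
u,v=137,251;t=np.median(lab[v-22:v+22,u-22:u+22].reshape(-1,3),0)
m=(np.linalg.norm(lab-t,axis=2)>14);w=np.zeros_like(m);w[v-20:v+20,u-20:u+20]=1
m=cv2.morphologyEx((m&w).astype(np.uint8),cv2.MORPH_CLOSE,np.ones((7,7)))
P=pts(m);(c,r)=cv2.minEnclosingCircle((ray('top',P,.026)[:,:2]*1000).astype(np.float32));print('pot',c,r)
# bottle: dark
for u,v in((363,192),(403,195)):
    m=lab[...,0]<lab[180,340,0]-45;w=np.zeros_like(m);w[v-14:v+14,u-12:u+12]=1
    P=pts(m&w);print('bot',P.min(0),P.max(0),ray('top',[P.mean(0)],.05).round(3))
```

```text
L (array([437.9, 291.9]), array([53.5, 33.4]), np.float32(65.1))
R (array([ 442.5, -256. ]), array([33.5, 53.8]), np.float32(119.0))
off (array([ 432.9, -372.2]), array([35.1, 25.6]), np.float32(14.8))
tray (array([542.6,  16.6]), array([223.6, 224.1]), np.float32(177.4)) 6350
pot (445.6612548828125, 412.2757568359375) 37.97892379760742
bot [354 185] [369 200] [[ 0.598 -0.2    0.05 ]]
bot [395 189] [409 202] [[ 0.586 -0.31   0.05 ]]
```

Run:
```python
from h import *
print(rel([.4425,-.254,.2],close=29))
```

```text
(array([ 0.3232, -0.2298,  0.0449]), np.float64(81.84384582773197), np.float64(-69.15615417226805))
```

Call:
play_rows(plan=[0, 0, 20, 0.08, -0.0575, 0.011, 1, 0, 0, 41, 0.16, -0.115, 0.022, 1, 0, 0, 61, 0.24, -0.1725, 0.033, 1, 0, 0, 81.8, 0.323, -0.23, 0.045, 1, 0, 0, 81.8, 0.323, -0.23, 0.045, 1, 0, 0, 81.8, 0.323, -0.23, 0.045, 1, 0, 0, 81.8, 0.323, -0.23, 0.045, 1, 0, 0, 81.8, 0.323, -0.23, 0.045, 1, 0, 0, 81.8, 0.323, -0.23, 0.045, 1, 0, 0, 81.8, 0.323, -0.23, 0.045, 1, 0, 0, 81.8, 0.323, -0.23, 0.045, 1], squeeze=40)

```text
clock: 1.48
position: [0.442, -0.2549, 0.2003]
ee_rot: [0.862, -0.507, 0.0, 0.0]
ft_force: [-0.8, -1.0, -0.3]
grip_width: 1.0
grasp_force: 0.0
```

Run:
```python
from h import *
print(status.get_obs()['position'],rel([.4425,-.254,.2],close=29),manip.tip_extent)
m=viewer.camera_model('wrist');im=viewer.camera('wrist')[:,:,::-1];cv2.imwrite('pics/w1.png',im);np.save('w1.npy',m,allow_pickle=True)
print(-m['R'].T@m['t'],m['fx'],proj('wrist',[[.4425,-.256,.026]],m))
```

```text
[ 0.44200571 -0.25494696  0.20033285] (array([-0.0006, -0.0009,  0.0003]), np.float64(0.1021624481352319), np.float64(-150.8978375518648)) 0.014
[ 0.47577321 -0.31565586  0.33025064] 313.19619669962333 [[277.67600414 191.27564497]]
```

View pics/w1.png

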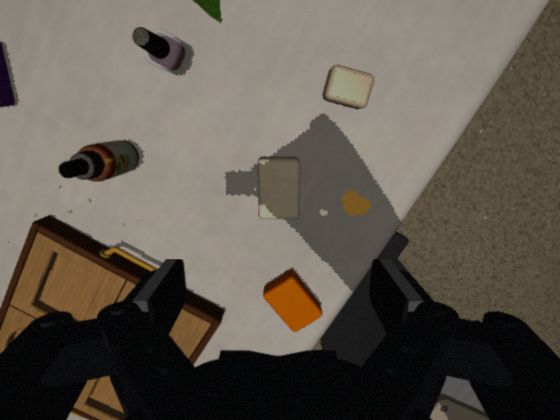

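The wrist view shows the right bar at x 258–300, y 157–219, aligned with the tool and partly in the arm's shadow. The offcut is at (349,87), the dropper bottle's bulb at (70,168) and its base around (125,158).

Run:
```python
from h import *
m=np.load('w1.npy',allow_pickle=True).item()
P=ray('wrist',[(258,157),(300,157),(300,219),(258,219)],.022,m);print(P.round(4),P.mean(0))
p=P.mean(0);print(rel([p[0],p[1],.03],close=29))
print(np.diff(P,axis=0).round(4))
# bottle base right edge / offcut
print(ray('wrist',[(122,157)],.02,m),ray('wrist',[(68,168)],.1,m),ray('wrist',[(125,158)],.03,m))
```

```text
[[ 0.4756 -0.2758  0.022 ]
 [ 0.4397 -0.2959  0.022 ]
 [ 0.4076 -0.2409  0.022 ]
 [ 0.4455 -0.2197  0.022 ]] [ 0.44213071 -0.2580669   0.022     ]
(array([0.0028, 0.0016, 0.1703]), np.float64(0.08569691712739314), np.float64(-150.91430308287258))
[[-0.0359 -0.02    0.    ]
 [-0.0321  0.055   0.    ]
 [ 0.0379  0.0212  0.    ]]
[[ 0.59439734 -0.20987046  0.02      ]] [[ 0.59744682 -0.20935681  0.1       ]] [[ 0.58761778 -0.21380591  0.03      ]]
```

Call:
play_rows(plan=[0, 0, 0, 0.001, 0.0005, 0.05, 0.6, 0, 0, 0, 0.002, 0.001, 0.1, 0.6, 0, 0, 0, 0.003, 0.0015, 0.13, 0.6, 0, 0, 0, 0.003, 0.0015, 0.14, 0.6, 0, 0, 0, 0.003, 0.0015, 0.14, 0.6, 0, 0, 0, 0.003, 0.0015, 0.14, 0.6])

```text
clock: 2.28
position: [0.4435, -0.2581, 0.0618]
ee_rot: [0.862, -0.507, 0.001, -0.0]
ft_force: [0.3, -0.0, 0.1]
grip_width: 0.605
grasp_force: 0.0
```

Run:
```python
from h import *
o=status.get_obs();print(o['position'],o['grip_width'],manip.tip_extent)
m=viewer.camera_model('wrist');im=viewer.camera('wrist')[:,:,::-1];cv2.imwrite('pics/w2.png',im);np.save('w2.npy',m,allow_pickle=True)
R=Ro.from_quat(o['ee_rot']).as_matrix();print(m['R']@R, m['R']@o['position']+m['t'],m['cx'],m['cy'])
```

```text
[ 0.44348753 -0.25808895  0.06178983] 0.605292245052784 0.014
[[ 1.41681977e-03  9.99998645e-01  8.38025021e-04]
 [-9.61918988e-01  1.59192543e-03 -2.73330069e-01]
 [-2.73331033e-01 -4.18852736e-04  9.61919940e-01]] [-6.67768321e-05  3.13245707e-02  1.43941537e-01] 277.4858744247131 208.78151222673114
```

View pics/w2.png

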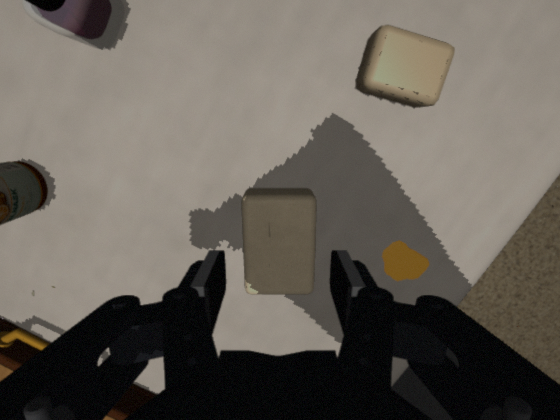

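Bar top face spans x 243–315, y 188–293, between the fingertips at (225,250) and (330,250). From the tip separation, the tips sit about 12 mm ahead of the TCP at this opening.

Run:
```python
from h import *
m=np.load('w2.npy',allow_pickle=True).item()
P=ray('wrist',[(243,188),(315,188),(315,293),(243,293)],.024,m);p=P.mean(0);print(p,np.linalg.norm(np.diff(P,axis=0),axis=1))
print(rel([p[0],p[1],.027]))
```

```text
[ 0.44338544 -0.25966559  0.024     ] [0.03938123 0.06477194 0.04356147]
(array([0.0013, 0.0009, 0.0348]), None, np.float64(-150.95138192277525))
```

Call:
play_rows(plan=[0, 0, 0, 0.001, 0.001, 0.02, 0.6, 0, 0, 0, 0.001, 0.001, 0.033, 0.6, 0, 0, 0, 0.001, 0.001, 0.033, 0.6, 0, 0, 0, 0.001, 0.001, 0.033, 0.3, 0, 0, 0, 0.001, 0.001, 0.033, 0.3, 0, 0, 0, 0.001, 0.001, 0.033, 0.3, 0, 0, 0, 0.001, 0.001, 0.033, 0.3], squeeze=40)

```text
clock: 3.2
position: [0.4427, -0.2592, 0.0281]
ee_rot: [0.862, -0.507, 0.001, 0.0]
ft_force: [-1.4, 0.8, 5.9]
grip_width: 0.47
grasp_force: 41.1
```

Run:
```python
from h import *
print(rel([.593,-.039,.15],close=-2.6), status.get_obs()['joint_pos'])
```

```text
(array([-0.1194, -0.2384, -0.1219]), np.float64(31.640703985993838), np.float64(-150.95929601400616)) [ 0.63831378  0.33952961 -0.22376268  1.9592637   0.09857195  0.85177958
 -2.27274795]
```

Call:
play_rows(plan=[0, 0, 0, 0, 0, -0.04, 0.3, 0, 0, 0, 0, 0, -0.1, 0.3, 0, 0, -10, -0.009, -0.018, -0.122, 0.3, 0, 0, -20, -0.018, -0.036, -0.122, 0.3, 0, 0, -30, -0.027, -0.054, -0.122, 0.3, 0, 0, -40, -0.036, -0.072, -0.122, 0.3, 0, 0, -50, -0.045, -0.09, -0.122, 0.3, 0, 0, -60, -0.054, -0.108, -0.122, 0.3, 0, 0, -70, -0.063, -0.126, -0.122, 0.3, 0, 0, -80, -0.072, -0.144, -0.122, 0.3, 0, 0, -90, -0.081, -0.162, -0.122, 0.3, 0, 0, -100, -0.09, -0.18, -0.122, 0.3, 0, 0, -110, -0.1, -0.2, -0.122, 0.3, 0, 0, -120, -0.11, -0.22, -0.122, 0.3, 0, 0, -130, -0.119, -0.238, -0.122, 0.3, 0, 0, -140, -0.119, -0.238, -0.122, 0.3, 0, 0, -148.4, -0.119, -0.238, -0.122, 0.3, 0, 0, -148.4, -0.119, -0.238, -0.122, 0.3, 0, 0, -148.4, -0.119, -0.238, -0.122, 0.3, 0, 0, -148.4, -0.119, -0.238, -0.122, 0.3])

```text
clock: 5.7
position: [0.5925, -0.0394, 0.1493]
ee_rot: [0.723, 0.69, -0.0, 0.0]
ft_force: [1.5, -0.4, 0.2]
grip_width: 0.465
grasp_force: 41.0
```

Run:
```python
from h import *
o=status.get_obs();print(o['position'],o['grip_width'],o['grasp_force'],rel([.593,-.039,.15],close=-2.6),o['joint_pos'][6])
m=viewer.camera_model('wrist');im=viewer.camera('wrist')[:,:,::-1];cv2.imwrite('pics/w3.png',im);np.save('w3.npy',m,allow_pickle=True)
```

```text
[ 0.59245585 -0.03942176  0.14932432] 0.4650007091600647 40.99726000567898 (array([ 0.0004,  0.0005, -0.0007]), np.float64(-0.07012784670477856), np.float64(-2.6701278467047755)) -0.26101787638755525
```

View pics/w3.png

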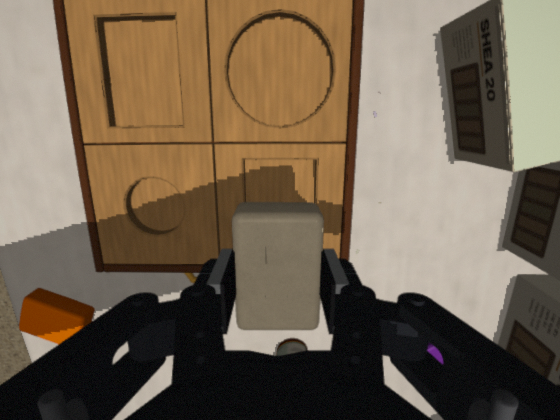

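The wrist view shows all pockets clearly. The wide round rim spans x 225–333, y 11–126, and the narrow round x 127–184, y 176–234. The far rectangle spans x 98–184, y 16–127. The target rectangle's far edge is at y 158, x 243–316, and the insert cross is at (212,143). The held bar is at x 233–323.

Run:
```python
from h import *
m=np.load('w3.npy',allow_pickle=True).item()
f=lambda P,z=.026:ray('wrist',P,z,m)
for n,P in dict(cross=[(212,143)],wide=[(225,68),(333,68),(279,11),(279,126)],narrow=[(127,205),(184,205),(156,176),(156,234)],rectL=[(98,16),(175,16),(184,126),(110,127)],tgt=[(243,158),(316,158)],line=[(85,144),(348,142)],walls=[(93,250),(345,250)]).items():
    X=f(P)[:,:2];print(n,X.round(4).tolist(),X.mean(0).round(4))
s=Ro.from_euler('z',-2.6,degrees=True).as_matrix()
for k in ([.053,-.053,0],[-.053,.053,0],[.053,.053,0],[-.053,-.053,0]):print(k,(s@k+[.5426,.0166,0]).round(4))
P=f([(233,212),(323,212),(319,325),(236,325)],.147);print('bar',P.round(4),P.mean(0))
```

```text
cross [[0.543, 0.0146]] [0.543  0.0146]
wide [[0.5582, 0.0696], [0.6394, 0.066], [0.6005, 0.1066], [0.5969, 0.0252]] [0.5987 0.0668]
narrow [[0.4655, -0.0331], [0.5143, -0.0353], [0.4942, -0.0097], [0.4864, -0.0601]] [ 0.4901 -0.0345]
rectL [[0.4672, 0.1114], [0.5246, 0.1073], [0.5222, 0.0288], [0.4628, 0.0314]] [0.4942 0.0697]
tgt [[0.5668, 0.0015], [0.6256, -0.0011]] [5.962e-01 2.000e-04]
line [[0.4396, 0.0193], [0.6512, 0.0105]] [0.5454 0.0149]
walls [[0.4271, -0.0728], [0.6501, -0.0824]] [ 0.5386 -0.0776]
[0.053, -0.053, 0] [ 0.5931 -0.0387  0.    ]
[-0.053, 0.053, 0] [0.4921 0.0719 0.    ]
[0.053, 0.053, 0] [0.5979 0.0671 0.    ]
[-0.053, -0.053, 0] [ 0.4873 -0.0339  0.    ]
bar [[ 0.5744 -0.0083  0.147 ]
 [ 0.6141 -0.0101  0.147 ]
 [ 0.6119 -0.0684  0.147 ]
 [ 0.5709 -0.0665  0.147 ]] [ 0.59281201 -0.03832476  0.147     ]
```

Call:
play_rows(plan=[0, 0, 0, -0.001, 0.0015, 0.04, 0.3, 0, 0, 0, -0.001, 0.0015, 0.08, 0.3, 0, 0, 0, -0.001, 0.0015, 0.095, 0.3, 0, 0, 0, -0.001, 0.0015, 0.102, 0.3, 0, 0, 0, -0.001, 0.0015, 0.106, 0.3, 0, 0, 0, -0.001, 0.0015, 0.106, 0.3, 0, 0, 0, -0.001, 0.0015, 0.106, 0.3, 0, 0, 0, -0.001, 0.0015, 0.106, 0.65, 0, 0, 0, -0.001, 0.0015, 0.106, 0.65, 0, 0, 0, -0.001, 0.0015, 0.09, 0.65, 0, 0, 0, -0.001, 0.0015, 0.05, 0.65, 0, 0, 0, -0.001, 0.0015, 0, 0.65, 0, 0, 0, -0.001, 0.0015, 0, 0.65])

```text
clock: 7.38
position: [0.5964, -0.04, 0.1547]
ee_rot: [0.723, 0.691, 0.003, 0.003]
ft_force: [0.7, -0.0, -0.7]
grip_width: 0.652
grasp_force: 0.0
```

Run:
```python
from h import *
o=status.get_obs();print(rel([.438,.294,.16],close=-24.9),o['joint_pos'])
m=viewer.camera_model('wrist');im=viewer.camera('wrist')[:,:,::-1];cv2.imwrite('pics/w4.png',im)
```

```text
(array([ 0.3266, -0.1731, -0.0068]), np.float64(22.354912253091157), np.float64(-2.54508774690885)) [ 0.54363415  0.41940042 -0.69491853  1.62654826  0.28642414  1.19156763
 -0.25803727]
```

View pics/w4.png

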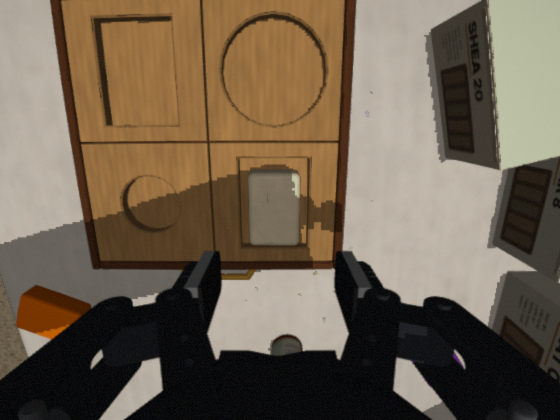

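The first bar is seated in the upper-right rectangle, at x 249–300 inside the pocket at x 237–310. Next is the left bar.

Call:
play_rows(plan=[0, 0, 4, 0.05, -0.027, 0, 1, 0, 0, 8, 0.1, -0.053, 0, 1, 0, 0, 12, 0.15, -0.08, 0, 1, 0, 0, 16, 0.2, -0.107, 0, 1, 0, 0, 20, 0.25, -0.133, 0, 1, 0, 0, 22.3, 0.3, -0.16, 0, 1, 0, 0, 22.3, 0.327, -0.173, 0, 1, 0, 0, 22.3, 0.327, -0.173, 0, 1, 0, 0, 22.3, 0.327, -0.173, 0, 1, 0, 0, 22.3, 0.327, -0.173, 0, 1])

```text
clock: 8.68
position: [0.4363, 0.2927, 0.149]
ee_rot: [0.843, 0.538, -0.0, 0.0]
ft_force: [0.2, 0.1, 0.5]
grip_width: 1.001
grasp_force: 0.0
```

Run:
```python
from h import *
o=status.get_obs();print(o['position'],rel([.438,.294,.027],close=-24.9),o['joint_pos'])
m=viewer.camera_model('wrist');im=viewer.camera('wrist')[:,:,::-1];cv2.imwrite('pics/w5.png',im);np.save('w5.npy',m,allow_pickle=True)
```

```text
[0.4363007  0.29267037 0.149013  ] (array([0.002, 0.001, 0.122]), np.float64(-0.0711139648193182), np.float64(-24.971113964819313)) [ 0.05167229  0.29775285 -0.83421352  1.80771265  0.24159345  1.14251596
 -1.2980653 ]
```

View pics/w5.png

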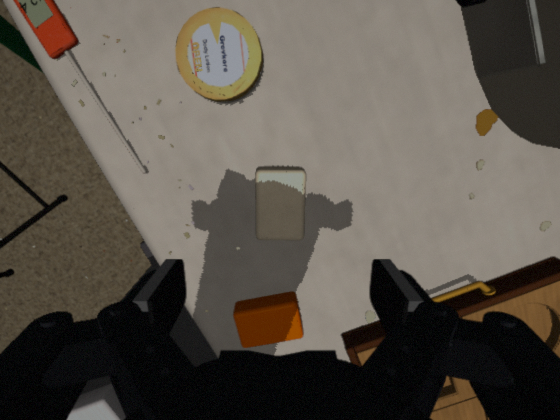

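The second bar spans x 256–306, y 167–240, aligned with the tool. The pot lid spans x 176–263, y 7–101.

Run:
```python
from h import *
m=np.load('w5.npy',allow_pickle=True).item()
P=ray('wrist',[(256,167),(306,167),(304,240),(257,240)],.022,m);p=P.mean(0);print(p,np.linalg.norm(np.diff(P,axis=0),axis=1))
print(rel([p[0],p[1],.027],close=-24.9))
P=ray('wrist',[(176,53),(263,53),(219,7),(219,101)],.027,m);print('pot',P.mean(0),np.linalg.norm(P[1]-P[0]),np.linalg.norm(P[3]-P[2]))
```

```text
[0.43906519 0.2911884  0.022     ] [0.04112911 0.06427539 0.04129469]
(array([-0.0002,  0.0032,  0.1221]), np.float64(-0.06987807059334727), np.float64(-24.969878070593342))
pot [0.44659763 0.41680601 0.027     ] 0.06469405123208774 0.06513458273452079
```

Call:
play_rows(plan=[0, 0, 0, 0, 0.003, 0.05, 0.65, 0, 0, 0, 0, 0.003, 0.08, 0.65, 0, 0, 0, 0, 0.003, 0.1, 0.65, 0, 0, 0, 0, 0.003, 0.115, 0.65, 0, 0, 0, 0, 0.003, 0.122, 0.65, 0, 0, 0, 0, 0.003, 0.122, 0.65, 0, 0, 0, 0, 0.003, 0.122, 0.3, 0, 0, 0, 0, 0.003, 0.122, 0.3, 0, 0, 0, 0, 0.003, 0.122, 0.3, 0, 0, 0, 0, 0.003, 0.122, 0.3, 0, 0, 0, 0, 0.003, 0.122, 0.3], squeeze=40)

```text
clock: 10.1
position: [0.439, 0.2931, 0.0283]
ee_rot: [0.843, 0.538, 0.001, 0.0]
ft_force: [-0.9, -0.2, 6.2]
grip_width: 0.47
grasp_force: 41.0
```

Run:
```python
from h import *
o=status.get_obs();print(o['position'],o['grip_width'],rel([.493,.0705,.15],close=-2.6))
```

```text
[0.438993   0.29311056 0.02832169] 0.4695512204383355 (array([-0.1791,  0.1427, -0.1217]), np.float64(-22.25873347159441), np.float64(-24.858733471594412))
```

Call:
play_rows(plan=[0, 0, 0, 0, 0, -0.04, 0.3, 0, 0, 0, 0, 0, -0.1, 0.3, 0, 0, -4, -0.03, 0.024, -0.122, 0.3, 0, 0, -8, -0.06, 0.048, -0.122, 0.3, 0, 0, -12, -0.09, 0.072, -0.122, 0.3, 0, 0, -16, -0.12, 0.096, -0.122, 0.3, 0, 0, -20, -0.15, 0.12, -0.122, 0.3, 0, 0, -22.3, -0.17, 0.136, -0.122, 0.3, 0, 0, -22.3, -0.179, 0.143, -0.122, 0.3, 0, 0, -22.3, -0.179, 0.143, -0.122, 0.3, 0, 0, -22.3, -0.179, 0.143, -0.122, 0.3])

```text
clock: 11.48
position: [0.4926, 0.0716, 0.1494]
ee_rot: [0.722, 0.692, 0.0, -0.0]
ft_force: [-0.7, 0.3, -0.9]
grip_width: 0.47
grasp_force: 41.4
```

Run:
```python
from h import *
o=status.get_obs();print(o['position'],o['grip_width'],rel([.493,.0705,.15],close=-2.6))
m=viewer.camera_model('wrist');im=viewer.camera('wrist')[:,:,::-1];cv2.imwrite('pics/w6.png',im);np.save('w6.npy',m,allow_pickle=True)
```

```text
[0.49264993 0.07158091 0.14941333] 0.4703175926555673 (array([-0.0011,  0.0004, -0.0006]), np.float64(0.11317032744391042), np.float64(-2.4868296725560866))
```

View pics/w6.png

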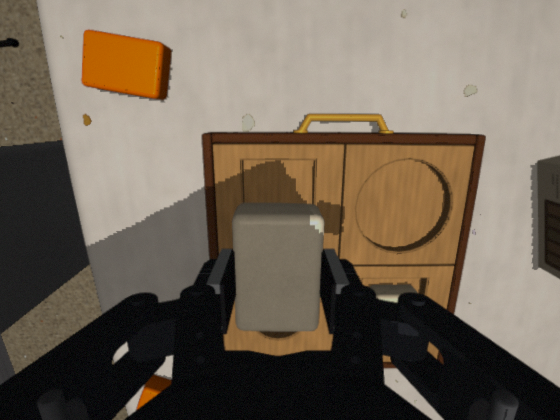

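The target pocket's far edge is at y 159, x 242–316, with the held bar at x 233–323. That nearly matches the first placing, so I'll use the same descent.

Call:
play_rows(plan=[0, 0, 0, -0.001, 0.001, 0.04, 0.3, 0, 0, 0, -0.001, 0.001, 0.08, 0.3, 0, 0, 0, -0.001, 0.001, 0.095, 0.3, 0, 0, 0, -0.001, 0.001, 0.102, 0.3, 0, 0, 0, -0.001, 0.001, 0.106, 0.3, 0, 0, 0, -0.001, 0.001, 0.106, 0.3, 0, 0, 0, -0.001, 0.001, 0.106, 0.3, 0, 0, 0, -0.001, 0.001, 0.106, 0.65, 0, 0, 0, -0.001, 0.001, 0.106, 0.65, 0, 0, 0, -0.001, 0.001, 0.09, 0.65, 0, 0, 0, -0.001, 0.001, 0.05, 0.65, 0, 0, 0, -0.001, 0.001, 0, 0.65, 0, 0, 0, -0.001, 0.001, 0, 0.65, 0, 0, 0, -0.001, 0.001, 0, 0.65])

```text
clock: 13.28
position: [0.4938, 0.069, 0.1496]
ee_rot: [0.723, 0.691, 0.0, 0.0]
ft_force: [0.9, 0.9, -0.2]
grip_width: 0.651
grasp_force: 0.0
```

Run:
```python
from h import *
o=status.get_obs();print(o['position'],rel([.4466,.4168,.15]),o['joint_pos'])
im=viewer.camera('wrist')[:,:,::-1];cv2.imwrite('pics/w7.png',im)
```

```text
[0.49383398 0.06897327 0.14961125] (array([ 0.3454, -0.0627, -0.0006]), None, np.float64(-2.5628432595641524)) [ 0.49775721  0.21837532 -0.7982785   1.87451307  0.17404478  1.1189898
 -0.40978021]
```

View pics/w7.png

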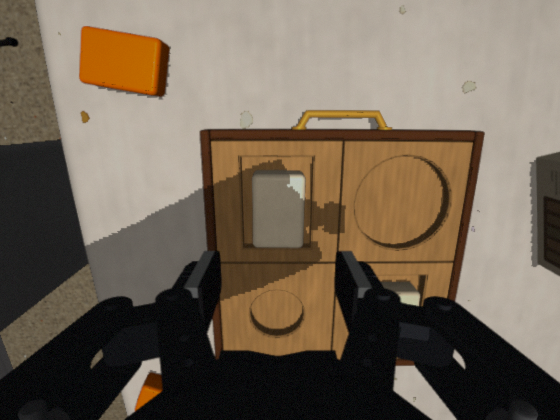

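Both bars are seated: the second is at x 252–305 inside the pocket at x 240–313. Next is the pot.

Call:
play_rows(plan=[0, 0, 0, 0.05, -0.009, 0, 1, 0, 0, 0, 0.1, -0.018, 0, 1, 0, 0, 0, 0.15, -0.027, 0, 1, 0, 0, 0, 0.2, -0.036, 0, 1, 0, 0, 0, 0.25, -0.045, 0, 1, 0, 0, 0, 0.3, -0.054, 0, 1, 0, 0, 0, 0.345, -0.063, 0, 1, 0, 0, 0, 0.345, -0.063, 0, 1, 0, 0, 0, 0.345, -0.063, 0, 1, 0, 0, 0, 0.345, -0.063, 0, 1])

```text
clock: 14.58
position: [0.447, 0.4151, 0.1487]
ee_rot: [0.723, 0.691, -0.001, 0.0]
ft_force: [0.3, 0.1, 0.2]
grip_width: 0.997
grasp_force: 0.0
```

Run:
```python
from h import *
o=status.get_obs();m=viewer.camera_model('wrist');im=viewer.camera('wrist')[:,:,::-1].copy();cv2.imwrite('pics/w8.png',im)
h=cv2.cvtColor(im,cv2.COLOR_BGR2HSV);k=((h[...,1]>90)&(h[...,0]>12)&(h[...,0]<35)).astype(np.uint8)
k[:,:180]=0;k[:,380:]=0;k[:100]=0;k[270:]=0
k=cv2.morphologyEx(k,cv2.MORPH_OPEN,np.ones((3,3)))
c=max(cv2.findContours(k,0,2)[0],key=cv2.contourArea).reshape(-1,2);print(cv2.boundingRect(c))
e=cv2.minEnclosingCircle((ray('wrist',c,.027,m)[:,:2]*1000).astype(np.float32));print(e,o['position'])
print(rel([e[0][0]/1000,e[0][1]/1000,.025]))
```

```text
(238, 165, 77, 77)
((446.1211853027344, 416.7017517089844), 33.03040313720703) [0.44698315 0.41510027 0.14870009]
(array([ 0.0016, -0.0011,  0.124 ]), None, np.float64(-2.6662090613335865))
```

View pics/w8.png

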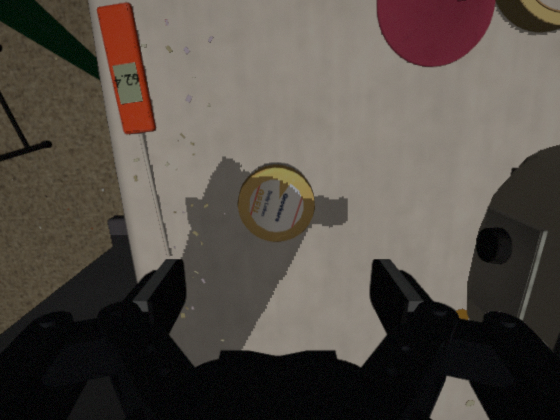

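The pot is centred at about (276,203) between the open fingers, and the fit gives a radius of 33 mm as expected.

Call:
play_rows(plan=[0, 0, 0, 0.0015, -0.001, 0.05, 1, 0, 0, 0, 0.0015, -0.001, 0.08, 1, 0, 0, 0, 0.0015, -0.001, 0.1, 1, 0, 0, 0, 0.0015, -0.001, 0.115, 1, 0, 0, 0, 0.0015, -0.001, 0.124, 1, 0, 0, 0, 0.0015, -0.001, 0.124, 1, 0, 0, 0, 0.0015, -0.001, 0.124, 0.6, 0, 0, 0, 0.0015, -0.001, 0.124, 0.6, 0, 0, 0, 0.0015, -0.001, 0.124, 0.6, 0, 0, 0, 0.0015, -0.001, 0.124, 0.6], squeeze=35)

```text
clock: 15.88
position: [0.4459, 0.4186, 0.0265]
ee_rot: [0.723, 0.691, 0.001, 0.0]
ft_force: [-0.9, -1.0, 6.4]
grip_width: 0.743
grasp_force: 38.3
```

Run:
```python
from h import *
o=status.get_obs();print(o['position'],o['grip_width'],rel([.598,.0665,.15],close=-2.6))
```

```text
[0.44589251 0.41864754 0.02649836] 0.7433954881829558 (array([-0.3449,  0.1679, -0.1236]), np.float64(0.04020598367441153), np.float64(-2.5597940163255815))
```

Call:
play_rows(plan=[0, 0, 0, 0, 0, -0.04, 0.6, 0, 0, 0, 0, 0, -0.1, 0.6, 0, 0, 0, -0.04, 0, -0.123, 0.6, 0, 0, 0, -0.09, 0, -0.123, 0.6, 0, 0, 0, -0.14, 0.005, -0.123, 0.6, 0, 0, 0, -0.19, 0.01, -0.123, 0.6, 0, 0, 0, -0.24, 0.02, -0.123, 0.6, 0, 0, 0, -0.28, 0.05, -0.123, 0.6, 0, 0, 0, -0.31, 0.09, -0.123, 0.6, 0, 0, 0, -0.33, 0.13, -0.123, 0.6, 0, 0, 0, -0.343, 0.168, -0.123, 0.6, 0, 0, 0, -0.343, 0.168, -0.123, 0.6, 0, 0, 0, -0.343, 0.168, -0.123, 0.6, 0, 0, 0, -0.343, 0.168, -0.123, 0.6])

```text
clock: 17.62
position: [0.5972, 0.0688, 0.1486]
ee_rot: [0.722, 0.692, -0.0, 0.0]
ft_force: [-0.8, 0.6, -0.5]
grip_width: 0.739
grasp_force: 39.1
```

Run:
```python
from h import *
o=status.get_obs();print(o['position'],o['grip_width'],o['grasp_force'],rel([.598,.0685,.042],close=-2.6))
m=viewer.camera_model('wrist');im=viewer.camera('wrist')[:,:,::-1].copy();cv2.imwrite('pics/w9.png',im)
h=cv2.cvtColor(im,cv2.COLOR_BGR2HSV)
print(proj('wrist',[[.598,.0668+.0405,.026],[.598-.0405,.0668,.026],[.598+.0405,.0668,.026]],m))
```

```text
[0.59723081 0.06878157 0.14862156] 0.7390510472228488 39.05946247279644 (array([-0.0002,  0.0008,  0.1066]), np.float64(0.1257595423993365), np.float64(-2.4742404576006685))
[[275.96626685 159.62176166]
 [229.88605324 210.03654825]
 [326.35551904 206.12047711]]
```

View pics/w9.png

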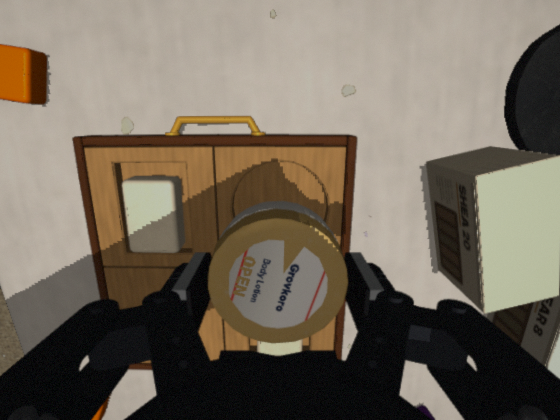

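The held pot is centred at x 278. The wide pocket's far rim is at (280,160), spanning x 233–328, so I'll shift about 2 mm and lower it.

Call:
play_rows(plan=[0, 0, 0, 0, 0.002, 0.04, 0.6, 0, 0, 0, 0, 0.002, 0.08, 0.6, 0, 0, 0, 0, 0.002, 0.095, 0.6, 0, 0, 0, 0, 0.002, 0.102, 0.6, 0, 0, 0, 0, 0.002, 0.107, 0.6, 0, 0, 0, 0, 0.002, 0.107, 0.6, 0, 0, 0, 0, 0.002, 0.107, 0.6, 0, 0, 0, 0, 0.002, 0.107, 0.95, 0, 0, 0, 0, 0.002, 0.107, 0.95, 0, 0, 0, 0, 0.002, 0.107, 0.95, 0, 0, 0, 0, 0.002, 0.08, 0.95, 0, 0, 0, 0, 0.002, 0.03, 0.95, 0, 0, 0, 0, 0.002, -0.03, 0.95, 0, 0, 0, 0, 0.002, -0.06, 0.95, 0, 0, 0, 0, 0.002, -0.06, 0.95, 0, 0, 0, 0, 0.002, -0.06, 0.95])

```text
clock: 19.68
position: [0.5996, 0.0677, 0.2075]
ee_rot: [0.723, 0.691, -0.0, -0.0]
ft_force: [0.9, 0.3, -0.5]
grip_width: 0.95
grasp_force: 0.0
```

Run:
```python
from h import *
o=status.get_obs();print(o['position'],o['joint_pos'])
m=viewer.camera_model('wrist');im=viewer.camera('wrist')[:,:,::-1].copy();cv2.imwrite('pics/w10.png',im);np.save('w10.npy',m,allow_pickle=True)
h=cv2.cvtColor(im,cv2.COLOR_BGR2HSV)
t=viewer.camera('top')[:,:,::-1].copy()
cv2.imwrite('pics/chk1.png',np.hstack([cv2.resize(im[80:320,100:400],(400,320)),cv2.resize(t[150:270,230:430],(400,320))]))
# bottle in w1 for triangulation with top: bulb top
m1=np.load('w1.npy',allow_pickle=True).item()
for z in(.09,.1):print(ray('wrist',[(68,168)],z,m1),ray('top',[(367,190)],z))
print(rel([.596,-.209,.21],close=0))
```

```text
[0.59957851 0.0676801  0.20746663] [ 0.42050517  0.414162   -0.78295638  1.53938148  0.29802435  1.31256815
 -0.44166991]
[[ 0.60273122 -0.20474014  0.09      ]] [[ 0.59403997 -0.20805523  0.09      ]]
[[ 0.59744682 -0.20935681  0.1       ]] [[ 0.59180517 -0.20593858  0.1       ]]
(array([-0.2766,  0.009 , -0.003 ]), np.float64(-2.5527346543631495), np.float64(-2.5527346543631486))
```

View pics/chk1.png

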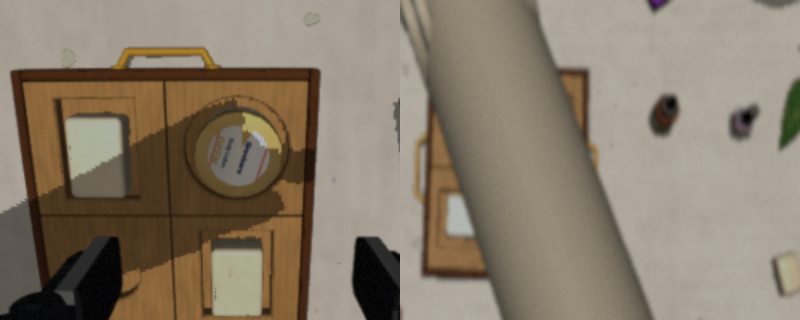

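All three pieces sit inside their pockets: the pot is at (236,153) within the wide pocket's rim. The bottle is untouched, so I'll hover over it.

Call:
play_rows(plan=[0, 0, 0, -0.05, 0, -0.02, 0.8, 0, 0, 0, -0.1, 0, -0.02, 0.8, 0, 0, 0, -0.15, 0, -0.02, 0.8, 0, 0, 0, -0.2, 0, -0.02, 0.8, 0, 0, 0, -0.25, 0.005, -0.02, 0.8, 0, 0, 0, -0.277, 0.009, -0.02, 0.8, 0, 0, 0, -0.277, 0.009, -0.02, 0.8, 0, 0, 0, -0.277, 0.009, -0.02, 0.8, 0, 0, 0, -0.277, 0.009, -0.02, 0.8])

```text
clock: 20.9
position: [0.5967, -0.2076, 0.2282]
ee_rot: [0.722, 0.692, 0.0, -0.0]
ft_force: [-0.4, -0.6, 0.2]
grip_width: 0.801
grasp_force: 0.0
```

Run:
```python
from h import *
o=status.get_obs();print(o['position'],o['joint_pos'])
m=viewer.camera_model('wrist');im=viewer.camera('wrist')[:,:,::-1].copy();cv2.imwrite('pics/w11.png',im);np.save('w11.npy',m,allow_pickle=True)
```

```text
[ 0.59670866 -0.20760076  0.22820661] [ 0.76878599  0.43845372 -0.68148157  1.43661065  0.27635639  1.36389957
  0.03463583]
```

View pics/w11.png

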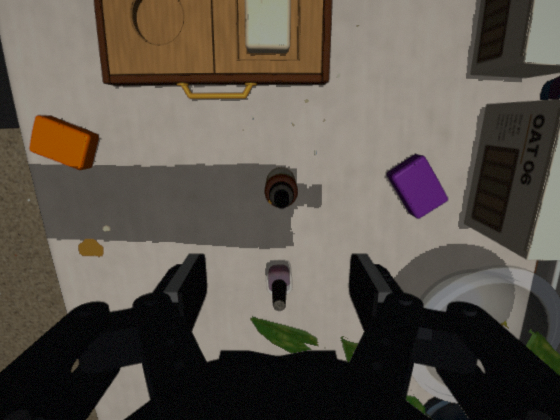

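The dropper bottle is seen from above, with its bulb top at about (282,199) and its body at x 265–298. The vial, with its plain cap, is at (279,285).

Run:
```python
from h import *
m=np.load('w11.npy',allow_pickle=True).item()
b=ray('wrist',[(282,199)],.1,m)[0];print(b,ray('wrist',[(265,187),(298,187)],.055,m))
print(rel([b[0],b[1],.049]))
```

```text
[ 0.60103258 -0.20320364  0.1       ] [[ 0.58496659 -0.20163368  0.055     ]
 [ 0.61751712 -0.20297367  0.055     ]]
(array([0.0048, 0.0041, 0.1793]), None, np.float64(-2.4432863832201295))
```

Call:
play_rows(plan=[0, 0, 0, 0.005, 0.004, 0.03, 0.8, 0, 0, 0, 0.005, 0.004, 0.07, 0.8, 0, 0, 0, 0.005, 0.004, 0.11, 0.8, 0, 0, 0, 0.005, 0.004, 0.14, 0.8, 0, 0, 0, 0.005, 0.004, 0.165, 0.8, 0, 0, 0, 0.005, 0.004, 0.178, 0.8, 0, 0, 0, 0.005, 0.004, 0.178, 0.8, 0, 0, 0, 0.005, 0.004, 0.178, 0.2, 0, 0, 0, 0.005, 0.004, 0.178, 0.2, 0, 0, 0, 0.005, 0.004, 0.178, 0.2, 0, 0, 0, 0.005, 0.004, 0.178, 0.2, 0, 0, 0, 0.005, 0.004, 0.178, 0.2], squeeze=35)

```text
clock: 22.45
position: [0.6013, -0.2046, 0.0515]
ee_rot: [0.723, 0.691, 0.0, 0.001]
ft_force: [-2.4, 0.6, 5.9]
grip_width: 0.365
grasp_force: 34.4
```

Run:
```python
from h import *
o=status.get_obs();print(o['position'],o['grip_width'],rel([.4885,-.0345,.18],close=-2.6))
```

```text
[ 0.60130953 -0.20461972  0.051542  ] 0.364841227959963 (array([ 0.1648, -0.1201, -0.1287]), np.float64(0.03523327683517152), np.float64(-2.5647667231648272))
```

Call:
play_rows(plan=[0, 0, 0, 0, 0, -0.03, 0.2, 0, 0, 0, 0, 0, -0.07, 0.2, 0, 0, 0, 0, 0, -0.11, 0.2, 0, 0, 0, 0.03, -0.022, -0.129, 0.2, 0, 0, 0, 0.06, -0.044, -0.129, 0.2, 0, 0, 0, 0.09, -0.066, -0.129, 0.2, 0, 0, 0, 0.12, -0.088, -0.129, 0.2, 0, 0, 0, 0.145, -0.106, -0.129, 0.2, 0, 0, 0, 0.164, -0.12, -0.129, 0.2, 0, 0, 0, 0.164, -0.12, -0.129, 0.2, 0, 0, 0, 0.164, -0.12, -0.129, 0.2, 0, 0, 0, 0.164, -0.12, -0.129, 0.2])

```text
clock: 23.95
position: [0.4886, -0.036, 0.1793]
ee_rot: [0.723, 0.691, 0.0, -0.0]
ft_force: [0.6, -0.6, -0.9]
grip_width: 0.363
grasp_force: 35.0
```

Run:
```python
from h import *
o=status.get_obs();print(o['position'],o['grip_width'],o['grasp_force'],rel([.489,-.0345,.0665],close=-2.6))
```

```text
[ 0.48857809 -0.03603002  0.17926719] 0.3631966071272552 35.04645667228033 (array([0.0015, 0.0003, 0.1128]), np.float64(-0.027905562489891622), np.float64(-2.627905562489886))
```

Call:
play_rows(plan=[0, 0, 0, 0, 0.001, 0.04, 0.2, 0, 0, 0, 0, 0.001, 0.07, 0.2, 0, 0, 0, 0, 0.001, 0.09, 0.2, 0, 0, 0, 0, 0.001, 0.1, 0.2, 0, 0, 0, 0, 0.001, 0.108, 0.2, 0, 0, 0, 0, 0.001, 0.113, 0.2, 0, 0, 0, 0, 0.001, 0.113, 0.2, 0, 0, 0, 0, 0.001, 0.113, 0.2, 0, 0, 0, 0, 0.001, 0.113, 0.2])

```text
clock: 25.08
position: [0.4895, -0.0353, 0.0667]
ee_rot: [0.723, 0.691, 0.0, 0.0]
ft_force: [0.3, -0.0, -0.0]
grip_width: 0.363
grasp_force: 35.0
```

Call:
play_rows(plan=[0, 0, 0, 0, 0, 0.001, 0.2, 0, 0, 0, 0, 0, 0.001, 0.2, 0, 0, 0, 0, 0, 0.001, 0.4, 0, 0, 0, 0, 0, 0.001, 0.6, 0, 0, 0, 0, 0, 0.001, 0.7, 0, 0, 0, 0, 0, 0.001, 0.7, 0, 0, 0, 0, 0, -0.02, 0.7, 0, 0, 0, 0, 0, -0.06, 0.7, 0, 0, 0, 0, 0, -0.11, 0.7, 0, 0, 0, 0, 0, -0.16, 0.7, 0, 0, 0, -0.05, 0, -0.18, 0.7, 0, 0, 0, -0.1, 0, -0.18, 0.7, 0, 0, 0, -0.15, 0, -0.18, 0.7, 0, 0, 0, -0.2, 0, -0.18, 0.7, 0, 0, 0, -0.25, 0, -0.18, 0.7, 0, 0, 0, -0.25, 0, -0.18, 0.7, 0, 0, 0, -0.25, 0, -0.18, 0.7])

```text
clock: 27.2
position: [0.4782, -0.2843, 0.2461]
ee_rot: [0.723, 0.691, 0.0, -0.0]
ft_force: [0.5, -0.1, 0.5]
grip_width: 0.701
grasp_force: 0.0
```

Run:
```python
from h import *
w=viewer.camera('wrist')[:,:,::-1];t=viewer.camera('top')[:,:,::-1];s=viewer.camera('scene')[:,:,::-1]
a=np.hstack([cv2.resize(t[160:270,230:440],(400,280)),cv2.resize(s[150:270,220:420],(400,280))])
b=np.hstack([cv2.resize(w,(400,300)),np.zeros((300,400,3),np.uint8)])
cv2.imwrite('pics/fin.png',np.vstack([a,b]))
```

```text
(no output)
```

View pics/fin.png

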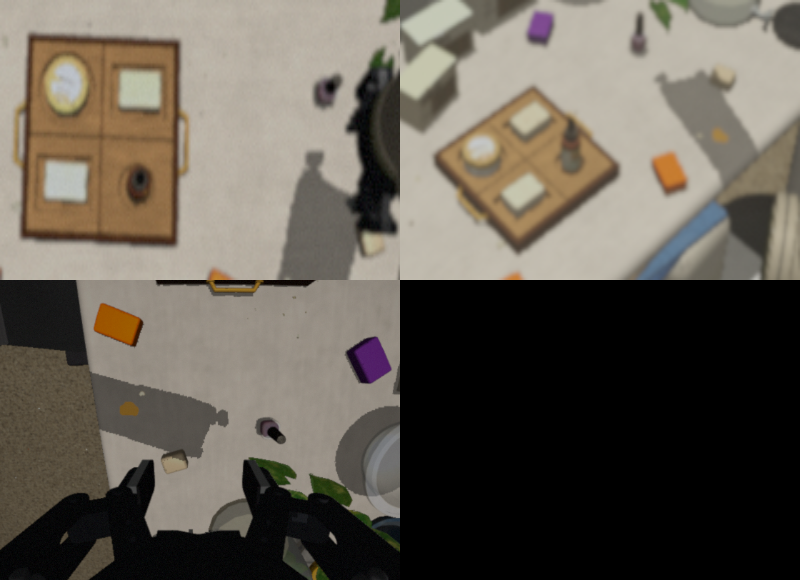

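All four pieces sit in their pockets, and the bottle stands upright at (138,185) in the top crop. The vial and offcut haven't moved, and the arm is clear.

```bash
python3 -c "
from workcell import manip;print(manip.hand_in())"
```

```text
the job is handed in; nothing more can be done
None
```

The gift set is packed and handed in at about 27 s: both soap bars, the salve pot and the dropper bottle look seated in their pockets in the final pictures, and the short vial and offcut were left where they stood.

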